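Open the push-and-turn safety cap of an evidence vial

TASK

Open the amber vial in the blue stand: push its red-and-white safety cap down against the spring and, keeping it pushed, turn it anticlockwise (seen from above) until it comes free, then lift it off and set it gently, right way up, in the steel tray. Never force the cap or lean hard on the vial, and leave the things around it where they are.

Things in the scene. Friction and masses are not known exactly. Their poses are not given: they have to be found in the camera images.
- stand: Blue plastic stand fixed to the bench: base 100 x 100 x 20 mm, on it a round cup 80 mm across, up to 64 mm high, holding the amber vial upright. Origin: centre of its underside, z up.
- vial: Amber glass vial, 60 mm across, upright in the stand: it cannot turn or come out. A weak spring holds it up; under 2 to 4 N it gives 1 to 15 mm (unseen, different each time) before it stands firm. Origin: centre of its underside, 31 mm above the bench; z up. Neck 28 mm across, with two hidden lugs along the vial's x axis that hold the cap. Over 35 N between cap and vial breaks it.
- vial_mouth (a point): Centre of the vial's mouth rim, 129.5 mm above the bench, with a sprung pad that pushes the cap up. With the vial firm, the cap can turn once it is 3.2 mm or more down on it (about 11 N; it bottoms at 5.5 mm, about 14 N). Kept down, turn it anticlockwise from above: it passes a catch, and is free to lift from 0.95 rad (aim for 1.1 to 1.4 rad).
- cap: Loose safety cap locked on the vial, 40 to 85 g, 50 mm tall: red skirt 60 mm across, 24 mm high, flat on top; on it a white round knob 36 mm across, 26 mm high, to be gripped. The flat top is a shoulder 12 mm wide round the knob, where fingertips can bear. Origin: centre of the skirt's open underside, z up, x along the black mark. Locked: 117 mm above the bench, x along the vial's x.
- cap_center (a point): The cap's centre, on its axis, 25 mm above its underside, 1 mm above the skirt's flat top. Turned without a push, turned clockwise, or lifted too early, the cap jams. Once free, the spring pad lifts it about 2 mm.
- tray: Shallow steel tray fixed to the bench, 130 x 130 mm outside, 14 mm high, walls and floor 5 mm thick, empty. Origin: centre of its underside, z up, sides along x and y.
- reagent_center (a point): Bystander: closed amber reagent bottle, 56 mm across, 120 mm high, standing loose; point half-way up.
- block_center (a point): Bystander: loose wooden block, 130 x 80 x 35 mm; its centre.
- torch_center (a point): Bystander: black hand torch lying loose, 130 mm long, 35 mm across the head; its middle, 17.5 mm above the bench.
- scalebar_center (a point): Bystander: loose white photo scale bar, 150 x 25 x 6 mm; its centre.
Not all that is in view belongs to the job. Several things have the shape of the tray; the one meant has the colours described above. There is more than one size of the cap; the job needs the smaller.

How it is judged:
On the way, in this order (a step that is already met when the one before it is completed fails the run):
1. the cap is pushed down at least 2.8 mm on the vial against its spring (z of cap in the frame of vial below 0.0832 m), for 0.1 s.
2. the cap is turned at least 0.75 rad on the vial's mouth (angle between the x axis of cap and the x axis of vial, either way round above 0.75 rad and horizontal distance between cap and vial below 0.012 m), for 0.1 s.
3. the cap is lifted clear of the vial (z of cap in the frame of vial above 0.115 m), for 0.1 s.
At the end, for the whole second after the job is handed in: The cap stands flat on the tray's floor inside its walls (within 45 mm of the tray's centre along each side, underside within 4 mm of the floor), right way up within 0.1 rad, at rest and released (x of cap in the frame of tray between -0.045 and 0.045 m and y of cap in the frame of tray between -0.045 and 0.045 m and z of cap in the frame of tray below 0.009 m and angle between cap's own z axis and vertical below 0.1 rad and linear speed of cap below 0.02 m/s); the robot touches nothing.
It fails at once if the cap is forced: more than 35 N between cap and vial (contact force between cap and vial above 35 N).
It fails at once if the cap is dropped into the tray: faster than 0.5 m/s just above the tray's floor (a fall of more than about 13 mm) (horizontal distance between cap and tray below 0.07 m and z of cap in the frame of tray below 0.05 m and linear speed of cap above 0.5 m/s).
It fails at once if a bystander is moved more than 15 mm (distance of any of reagent_center, block_center, torch_center, scalebar_center from where it was at the start of the episode above 0.015 m).
It also fails if it takes over 64 s, if anything falls off the work surface, if the arm or the gripper's body presses on something with over 40 N, if the wrist force passes 120 N, or if a joint passes its speed limit or range.

ROBOT

A 6-joint arm with a two-finger parallel gripper is mounted at the origin on the work surface. World frame = base frame: x ahead of the robot, y to its left, z up, the work surface at z = 0. Lengths are in m, angles in rad, forces in N, time in s.
With the tool pointing down it reaches from about 0.4 to 0.825 m from the base axis. Payload 7 kg.
Tool frame: the origin (TCP) lies at the centre of the arm's flange, where the gripper is bolted on; the fingertips stand 178 mm ahead of it and the grasp point (between the pads) lies 159 mm ahead of it; z points along the fingers, y is the direction in which the jaws open and shut (so a half turn about z gives the same grasp; the last joint's range is limited). The gripper opens to 88 mm and grips with 3 to 60 N. Pads are 19 mm wide; open, the fingers measure 130 mm over their backs; the gripper's body (78 mm by 193 mm) begins 47 mm behind the grasp point.
Start: joints at [-0.911, 0.359, 0.012, 0, -1.224, -0.288], TCP at [0.245, -0.629, 0.405] pointing down, gripper open.
Joint ranges: [-3.07, 3.07], [-1.43, 2.12], [-1.02, 1.25], [-3.03, 1.67], [-3.05, -0], [-3.03, 3.03]. Speed limits (rad/s): [2.39, 2.39, 3.01, 3.14, 3.14, 3.14].

INTERFACE

Orientations are given as [roll, pitch, yaw] about the fixed x, y, z axes, in that order (R = Rz(yaw) Ry(pitch) Rx(roll)).
In Python, from station import * gives the robot as it stands.
- The arm moves only by the tool send_rows, never from a script. Its argument "motion" is a list of rows, each an object with "offset": the shift along the tool's x, y, z in cm, a list of three; "turn": the turn about the tool's z in degrees. In form: [{"offset": [x, y, z], "turn": turn}, ...]. A call has 1 to 8 rows; each row is the pose to reach, as a shift and turn from the pose commanded when the call began, along the tool's axes at that moment; what a row does not reach only later rows make up. A row lasts 1/10 s, in which the tool goes at most 50 mm and 8.59 degrees, less where a joint would pass 70% of its speed; a pose out of reach is approached as far as the arm can. A call with a gripper value outside its range is refused whole. "hand" is the opening, from -1 (shut) to 1 (fully open), set as the call begins (left out, the last holds). The fingers move at their own pace and stop on an object; "squeeze" is the grip in N (left out, the last holds). Time passes only in rows, so rows that repeat a pose let the fingers close. It gives the time, the measured TCP pose, the force and the opening at its end, in the units of the state.
- get_state(): the state, without advancing time (a new reading comes with each control period).
- grab_frame(name): name is "side" or "top"; returns a dict with "frame" (480x640x3 uint8, blue, green, red), "range_z" (480x640 float32, m along the optical axis (not along the pixel's ray), 0 where there is no reading), "vertical_fov" (degrees; the focal length in pixels is half the picture's height over the tangent of half this angle, whatever the lens; pixels are square), "cx", "cy" (the principal point, pixels), "k1" (the pictures are not rectified: a ray, as slopes to the right and down, at radius r is drawn at 1 + k1 r^2 times it, then the intrinsics apply), "cam_to_world" (4x4, takes a point from camera to world coordinates). Camera axes: x right, y up, looking along -z (the intrinsics and any distortion apply to the point x, -y, -z); pixel columns grow to the right and rows downward; lengths in m; the calibration is good to about 2 mm. A picture is of the moment at which its call begins.
- job_done(): hands the job in, once; it reports no verdict.
The state is a dict: "t": time; "q": joint angles; "qd": joint speeds; "joint_efforts": joint torques, N m; "eef_pos": TCP position; "ee_rot": TCP orientation; "force": force on the tool from outside, world axes, zero at the start; "moment": the same for the moment, N m; "width": finger opening in m.
Only numpy, scipy, OpenCV 4.12 (cv2) and the standard library are available. Lean on these libraries where they do the work, as an engineer would, in place of code of your own. Each camera call takes 0.05 s, during which the arm holds its last target. There are 200 camera calls.

## Working session

There is one attempt and no reset: what is moved stays moved. The work goes in short steps, Python scripts to look and compute and a tool call to move; the robot and the scene stay as the last step left them, time stands still between calls to the robot, and variables do not carry over. Pictures are saved under pics/ and viewed, about 8 in all and at most 12, crops included, and the job is handed in when it is done.

Besides the shell and the picture viewer there is one more tool, called after ">>>" as name(argument=value, ...) on one line, values as JSON. send_rows: Moves the arm, as the interface text tells. Its arguments: {"type":"object","properties":{"motion":{"type":"array"},"hand":{"type":"number"},"squeeze":{"type":"number"}},"required":["motion"]}

```bash
mkdir -p pics; ls
cat > h.py <<'E'
import numpy as np, cv2, pickle
def cam(g):
    f=240/np.tan(np.radians(g["vertical_fov"])/2)
    K=np.array([[f,0,g["cx"]],[0,f,g["cy"]],[0,0,1.]])
    return K,np.array([g["k1"],0,0,0,0.])
def rays(g,uv):
    K,d=cam(g); p=cv2.undistortPoints(np.array(uv,float).reshape(-1,1,2),K,d).reshape(-1,2)
    D=np.c_[p[:,0],-p[:,1],-np.ones(len(p))]; T=np.array(g["cam_to_world"])
    return T[:3,3],D@T[:3,:3].T
def onplane(g,uv,z):
    o,D=rays(g,uv); return o+D*((z-o[2])/D[:,2])[:,None]
def depthpts(g,uv):
    o,D=rays(g,uv); uv=np.array(uv,int).reshape(-1,2)
    return o+D*g["range_z"][uv[:,1],uv[:,0]][:,None]
def snap(n):
    from station import grab_frame
    g=grab_frame(n); pickle.dump(g,open(n+".pkl","wb")); return g
E
python3 - <<'E'
from station import *
from h import *
s=get_state(); print(s)
for n in("top","side"):
    g=snap(n); cv2.imwrite(f"pics/{n}0.png",g["frame"]); print(n,g["vertical_fov"],g["k1"],np.round(g["cam_to_world"],3).tolist())
E
```

```text
pics
{'t': 0.0, 'q': array([-9.10911789e-01,  3.59396918e-01,  1.10666071e-02, -3.73292372e-04,
       -1.22408401e+00, -2.88109313e-01]), 'qd': array([-0.00194403, -0.00042094,  0.00101862, -0.00046084, -0.00159945,
        0.00030626]), 'joint_efforts': array([-3.02793469e-04, -5.82718313e+01,  2.93053383e+01,  6.99729905e+00,
        6.70801266e-03, -1.37453117e-04]), 'eef_pos': array([ 0.24514814, -0.62870499,  0.40371515]), 'ee_rot': array([ 3.13994163e+00, -1.23332222e-04, -2.76994446e+00]), 'force': array([ 0.34305741, -0.66555395, -0.25227512]), 'moment': array([-0.01439417, -0.01805369, -0.00050105]), 'width': 0.08761394104079778}
top 50.183576730889484 0.0019679292633695117 [[-0.022, 0.998, -0.066, 0.474], [-1.0, -0.021, 0.02, 0.001], [0.019, 0.066, 0.998, 1.465], [0.0, 0.0, 0.0, 1.0]]
side 44.31185917696559 -0.05809063442455993 [[-0.789, 0.47, -0.396, -0.022], [-0.615, -0.606, 0.505, 0.724], [-0.002, 0.642, 0.767, 1.224], [0.0, 0.0, 0.0, 1.0]]
```

View pics/top0.png

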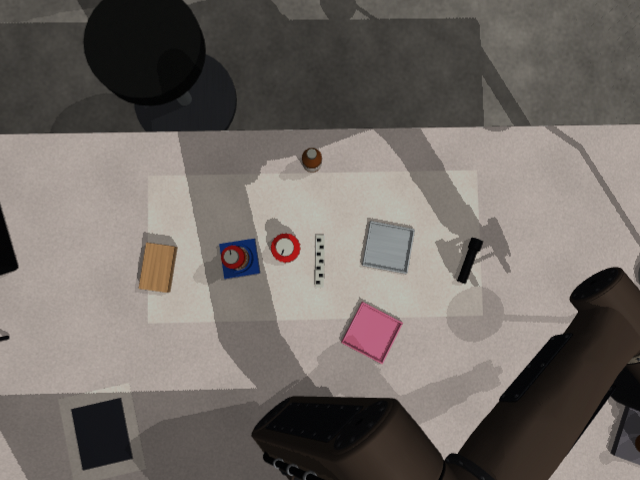

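View pics/side0.png

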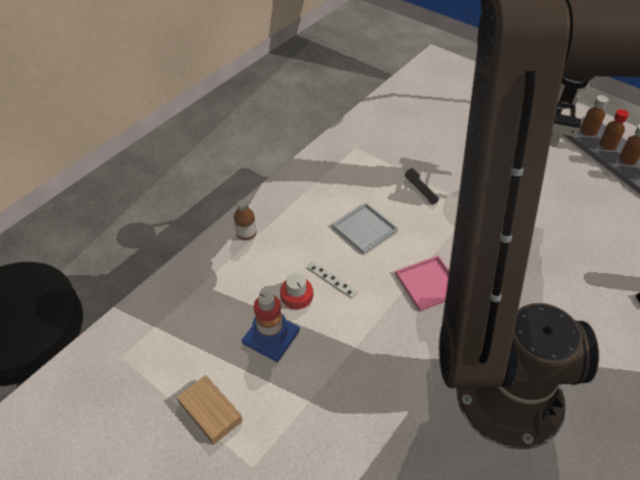

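The top view shows a small red-and-white cap on the stand at (234,258) and a larger decoy cap loose on the bench at (285,248). It also shows a steel-grey tray at (388,246) and a pink tray decoy at (372,331). The side view has the cap at (268,303), the decoy at (296,290), the steel tray at (364,228) and the pink tray at (428,283). I choose the cap on the blue stand and the grey tray, and check them in a close crop.

Run:
```python
from h import *
T=pickle.load(open("top.pkl","rb"));S=pickle.load(open("side.pkl","rb"))
a=cv2.resize(T["frame"][228:288,204:264],(400,400),interpolation=cv2.INTER_CUBIC)
b=cv2.resize(S["frame"][275:335,238:298],(400,400),interpolation=cv2.INTER_CUBIC)
cv2.imwrite("pics/crop.png",np.hstack([a,b]))
def win(g,u0,u1,v0,v1):
    uu,vv=np.meshgrid(np.arange(u0,u1),np.arange(v0,v1)); uv=np.c_[uu.ravel(),vv.ravel()]
    return uv,depthpts(g,uv)
for n,g,w in(("top",T,(204,270,225,292)),("side",S,(235,310,270,365))):
    uv,P=win(g,*w); z=P[:,2]
    h=np.histogram(z,np.arange(0,.19,.01)); print(n,h[0])
    for lo,hi in((.16,.175),(.135,.148),(.012,.028)):
        m=(z>lo)&(z<hi); 
        if m.sum()>3: print(lo,m.sum(),P[m].mean(0).round(4),np.median(z[m]).round(4),((P[m].max(0)+P[m].min(0))/2).round(4),np.ptp(P[m],0).round(3),uv[m].mean(0).round(1))
for n,w in(("tray",(355,420,212,278)),("reag",(295,330,140,175)),("bigcap",(265,305,228,270)),("block",(134,180,238,296)),("bar",(310,330,230,290)),("torch",(450,488,233,288))):
    uv,P=win(T,*w); m=P[:,2]>.0045
    print(n,m.sum(),((P[m].max(0)+P[m].min(0))/2).round(3),np.ptp(P[m],0).round(3),P[m].max(0)[2].round(3))
    if n=="tray":
        for lo,hi in((.003,.008),(.011,.018)):
            m=(P[:,2]>lo)&(P[:,2]<hi); r=cv2.minAreaRect(P[m,:2].astype(np.float32)*1000); print(m.sum(),P[m].mean(0),r)
```

```text
top [1719  299  265   20   27   33  127    9   16   29    1    1   15  116
  149   11  135   24]
0.16 159 [0.523  0.2121 0.1669] 0.1671 [0.5237 0.2118 0.1672] [0.033 0.035 0.014] [230.6 256.7]
0.135 251 [0.5221 0.21   0.1406] 0.1406 [0.5232 0.2121 0.1416] [0.057 0.059 0.013] [233.1 257.4]
0.012 545 [0.5206 0.2044 0.0197] 0.0197 [0.5135 0.2262 0.0199] [0.128 0.138 0.015] [241.9 259.3]
side [2918  403  492  381  135  161  420  151   70  114   73   12   58  122
  221   35  166   39]
0.16 205 [0.5262 0.2147 0.1675] 0.1676 [0.5274 0.2139 0.1675] [0.037 0.037 0.015] [265.8 298.1]
0.135 293 [0.5196 0.2203 0.1414] 0.1414 [0.5273 0.2132 0.1415] [0.061 0.061 0.013] [267.2 308.1]
0.012 803 [0.5143 0.2133 0.0204] 0.0204 [0.5276 0.1642 0.02  ] [0.111 0.213 0.016] [274.3 336.2]
tray 1431 [ 0.554 -0.151  0.735] [0.189 0.303 1.461] 1.465
1343 [ 0.54897979 -0.2076442   0.00515102] ((555.0858764648438, -208.00213623046875), (184.6958465576172, 186.77488708496094), 88.6518325805664)
246 [ 0.54594002 -0.21196584  0.01384464] ((546.2529296875, -210.15455627441406), (129.45767211914062, 129.8892364501953), 78.53981018066406)
reag 444 [0.668 0.002 0.735] [0.388 0.1   1.461] 1.465
bigcap 762 [0.542 0.071 0.735] [0.135 0.14  1.461] 1.465
block 1575 [0.506 0.256 0.735] [0.163 0.51  1.461] 1.465
bar 359 [ 0.516 -0.014  0.735] [0.168 0.055 1.461] 1.465
torch 601 [ 0.506 -0.246  0.735] [0.156 0.493 1.461] 1.465
```

View pics/crop.png

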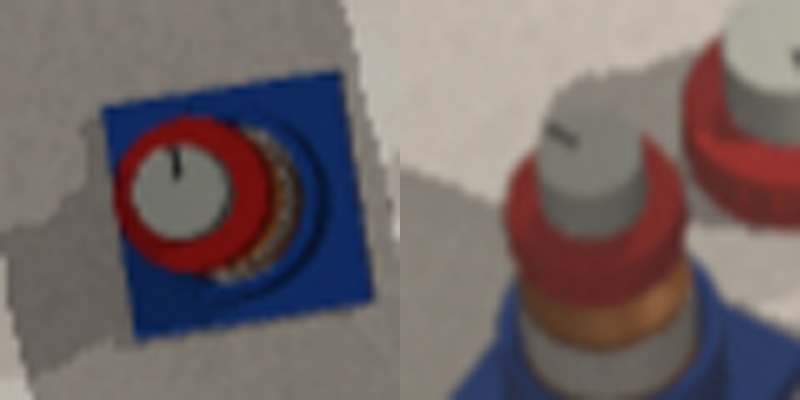

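The crop confirms the small cap on the amber vial in the blue stand, with its black mark pointing roughly +x. It is distinct from the bigger decoy beside it. Knob top at 0.167 m and shoulder at 0.141 m match the text. The cap axis is near (0.5255, 0.213) and the tray near (0.546, -0.210), 130 mm square and 14 mm high.

Next I move by way of the space above the tray, at the current height.

>>> send_rows(motion=[{"offset":[-4,2.6,0],"turn":0},{"offset":[-8,5.2,0],"turn":0},{"offset":[-12,7.8,0],"turn":0},{"offset":[-16,10.4,0],"turn":0},{"offset":[-20,13,0],"turn":0},{"offset":[-24,15.6,0],"turn":0},{"offset":[-28,18.2,0],"turn":0},{"offset":[-32,20.8,0],"turn":0}], hand=1)

```text
t: 0.9
eef_pos: [0.4684, -0.317, 0.4046]
ee_rot: [3.141, -0.0, -2.77]
force: [0.7, 0.4, 0.4]
width: 0.0875
```

```bash
cat >> h.py <<'E'
from scipy.spatial.transform import Rotation as Ro
def todo(x,y,z):
    from station import get_state
    s=get_state(); R=Ro.from_euler("xyz",s["ee_rot"]).as_matrix()
    print("t",round(s["t"],2),"pos",s["eef_pos"].round(4),"rot",s["ee_rot"].round(4),"F",s["force"].round(2),"M",s["moment"].round(3),"w",round(s["width"],4),"q6",s["q"][5].round(2))
    print("cm tool:",(R.T@(np.array([x,y,z])-s["eef_pos"])*100).round(2))
E
python3 -c "
from h import *
todo(.5255,.213,.40)"
```

```text
t 0.9 pos [ 0.4684 -0.317   0.4046] rot [ 3.1414e+00 -1.0000e-04 -2.7698e+00] F [0.72 0.36 0.37] M [-0.109 -0.129 -0.004] w 0.0875 q6 -0.95
cm tool: [-24.57  47.3    0.46]
```

>>> send_rows(motion=[{"offset":[-4,2.5,0],"turn":0},{"offset":[-8,5,0],"turn":0},{"offset":[-11,8.5,0],"turn":0},{"offset":[-13,12.5,0],"turn":0},{"offset":[-15,17,0],"turn":0},{"offset":[-16,21.5,0],"turn":0},{"offset":[-17.5,26,0],"turn":0},{"offset":[-19,30.5,0],"turn":0}])

```text
t: 1.7
eef_pos: [0.5333, 0.0362, 0.4046]
ee_rot: [3.142, -0.0, -2.77]
force: [1.3, -0.6, 0.9]
width: 0.0874
```

```bash
python3 -c "
from h import *
todo(.5255,.213,.36)"
```

```text
t 1.7 pos [0.5333 0.0362 0.4046] rot [ 3.1415e+00 -2.0000e-04 -2.7698e+00] F [ 1.29 -0.59  0.87] M [ 0.03  -0.135 -0.025] w 0.0874 q6 -1.63
cm tool: [-5.7  16.76  4.46]
```

>>> send_rows(motion=[{"offset":[-1.4,4,0],"turn":0},{"offset":[-2.8,8,0],"turn":0},{"offset":[-4.2,12,0],"turn":0},{"offset":[-5.2,15,0],"turn":0},{"offset":[-5.7,16.7,1],"turn":0},{"offset":[-5.7,16.7,3],"turn":0},{"offset":[-5.7,16.7,4.4],"turn":0},{"offset":[-5.7,16.7,4.4],"turn":0}])

```text
t: 2.5
eef_pos: [0.5256, 0.2101, 0.3578]
ee_rot: [-3.141, -0.005, -2.77]
force: [-0.5, -0.0, -0.4]
width: 0.0875
```

Run:
```python
from h import *
todo(.5255,.213,.324)
for n in("top","side"): cv2.imwrite(f"pics/{n}1.png",snap(n)["frame"])
T=pickle.load(open("top.pkl","rb"))["frame"];S=pickle.load(open("side.pkl","rb"))["frame"]
cv2.imwrite("pics/ap.png",np.hstack([cv2.resize(T[200:300,180:280],(400,400)),cv2.resize(S[230:330,220:320],(400,400))]))
```

```text
t 2.5 pos [0.5256 0.2101 0.3578] rot [-3.1406 -0.0049 -2.7701] F [-0.49 -0.   -0.38] M [ 0.027  0.025 -0.033] w 0.0875 q6 -1.92
cm tool: [-0.11  0.28  3.38]
```

View pics/ap.png

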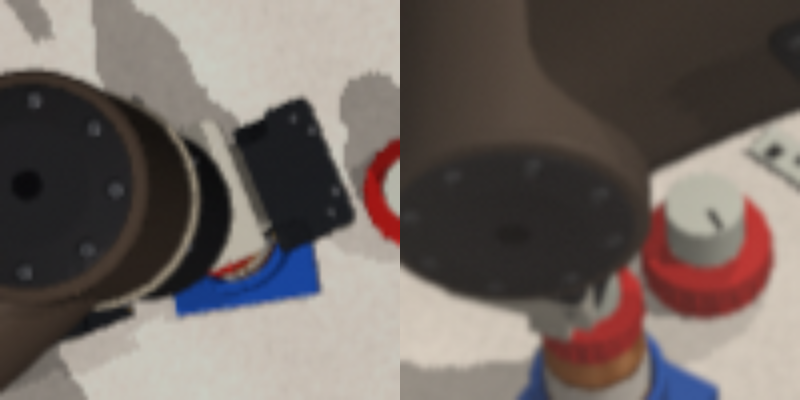

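The arm hides the cap, but the gripper stands over it in both views. I go down to about 5 mm above the shoulder.

>>> send_rows(motion=[{"offset":[-0.1,0.3,0.8],"turn":0},{"offset":[-0.1,0.3,1.6],"turn":0},{"offset":[-0.1,0.3,2.4],"turn":0},{"offset":[-0.1,0.3,3.1],"turn":0},{"offset":[-0.1,0.3,3.1],"turn":0},{"offset":[-0.1,0.3,3.1],"turn":0}])

```text
t: 3.2
eef_pos: [0.5263, 0.2138, 0.3295]
ee_rot: [-3.141, -0.0, -2.77]
force: [0.8, 0.5, -0.1]
width: 0.0877
```

```bash
python3 -c "
from h import *
todo(.5255,.213,.324)"
```

```text
t 3.2 pos [0.5263 0.2138 0.3295] rot [-3.1413e+00 -4.0000e-04 -2.7698e+00] F [ 0.76  0.53 -0.14] M [ 0.005 -0.016 -0.013] w 0.0877 q6 -1.93
cm tool: [ 0.11 -0.04  0.55]
```

>>> send_rows(motion=[{"offset":[0.1,0,0.3],"turn":0},{"offset":[0.1,0,0.6],"turn":0},{"offset":[0.1,0,0.6],"turn":0},{"offset":[0.1,0,0.6],"turn":0},{"offset":[0.1,0,0.6],"turn":0},{"offset":[0.1,0,0.6],"turn":0},{"offset":[0.1,0,0.6],"turn":0}], hand=0, squeeze=5)

```text
t: 3.9
eef_pos: [0.5253, 0.2135, 0.3238]
ee_rot: [3.142, 0.0, -2.77]
force: [0.4, -0.1, 0.1]
width: 0.0448
```

>>> send_rows(motion=[{"offset":[0,0,0],"turn":0},{"offset":[0,0,0],"turn":0},{"offset":[0,0,0],"turn":0},{"offset":[0,0,0],"turn":0},{"offset":[0,0,0],"turn":0},{"offset":[0,0,0],"turn":0}], hand=-1, squeeze=5)

```text
t: 4.5
eef_pos: [0.5254, 0.2133, 0.3238]
ee_rot: [-3.141, 0.0, -2.77]
force: [0.6, -2.7, 1.6]
width: 0.0357
```

```bash
python3 -c "
from h import *
todo(.5255,.213,.319)"
```

```text
t 4.5 pos [0.5254 0.2133 0.3238] rot [-3.1413e+00  1.0000e-04 -2.7698e+00] F [ 0.59 -2.74  1.58] M [-0.896 -0.435  0.011] w 0.0357 q6 -1.93
cm tool: [ 0.   -0.03  0.48]
```

>>> send_rows(motion=[{"offset":[0,-0.05,0],"turn":0},{"offset":[0,-0.1,0],"turn":0},{"offset":[0,-0.1,0],"turn":0},{"offset":[0,-0.1,0],"turn":0}])

```text
t: 4.9
eef_pos: [0.5256, 0.2129, 0.3237]
ee_rot: [3.141, 0.0, -2.77]
force: [-1.7, 2.0, 1.5]
width: 0.0354
```

```bash
python3 -c "
from h import *
todo(.5255,.213,.319)"
```

```text
t 4.9 pos [0.5256 0.2129 0.3237] rot [ 3.1409e+00  3.0000e-04 -2.7697e+00] F [-1.69  1.97  1.53] M [0.854 0.685 0.026] w 0.0354 q6 -1.93
cm tool: [0.   0.01 0.47]
```

The force changed sign, so the axis is half a millimetre back. Next I descend onto the shoulder and watch the force.

>>> send_rows(motion=[{"offset":[0,0.05,0.1],"turn":0},{"offset":[0,0.05,0.2],"turn":0},{"offset":[0,0.05,0.3],"turn":0},{"offset":[0,0.05,0.4],"turn":0},{"offset":[0,0.05,0.4],"turn":0}])

```text
t: 5.4
eef_pos: [0.5256, 0.2131, 0.3195]
ee_rot: [3.142, 0.0, -2.77]
force: [-0.8, 1.6, 2.0]
width: 0.0358
```

>>> send_rows(motion=[{"offset":[0,0,0.1],"turn":0},{"offset":[0,0,0.2],"turn":0},{"offset":[0,0,0.2],"turn":0}])

```text
t: 5.7
eef_pos: [0.5255, 0.213, 0.3176]
ee_rot: [3.142, 0.0, -2.77]
force: [-1.5, 1.8, 2.4]
width: 0.0361
```

>>> send_rows(motion=[{"offset":[0,0,0.1],"turn":0},{"offset":[0,0,0.2],"turn":0},{"offset":[0,0,0.2],"turn":0}])

```text
t: 6.0
eef_pos: [0.5255, 0.213, 0.3156]
ee_rot: [3.142, 0.0, -2.77]
force: [-0.8, 2.5, 3.0]
width: 0.0356
```

>>> send_rows(motion=[{"offset":[0,0.02,0.1],"turn":0},{"offset":[0,0.03,0.2],"turn":0},{"offset":[0,0.03,0.2],"turn":0}])

```text
t: 6.3
eef_pos: [0.5255, 0.2132, 0.3136]
ee_rot: [-3.141, -0.0, -2.77]
force: [0.1, 0.6, 3.3]
width: 0.0359
```

>>> send_rows(motion=[{"offset":[0,0,0.1],"turn":0},{"offset":[0,0,0.2],"turn":0},{"offset":[0,0,0.2],"turn":0}])

```text
t: 6.6
eef_pos: [0.5255, 0.2132, 0.3116]
ee_rot: [-3.141, 0.0, -2.77]
force: [-0.6, 0.8, 2.8]
width: 0.0358
```

>>> send_rows(motion=[{"offset":[0,0,0.1],"turn":0},{"offset":[0,0,0.2],"turn":0},{"offset":[0,0,0.2],"turn":0}])

```text
t: 6.9
eef_pos: [0.5255, 0.2132, 0.3099]
ee_rot: [-3.141, 0.0, -2.77]
force: [-0.3, -0.6, 7.0]
width: 0.0359
```

Firm contact starts near z = 0.310. From here I take 1 mm steps.

>>> send_rows(motion=[{"offset":[0,0,0.1],"turn":0},{"offset":[0,0,0.1],"turn":0}])

```text
t: 7.1
eef_pos: [0.5255, 0.2132, 0.3091]
ee_rot: [-3.141, 0.0, -2.77]
force: [-1.0, -1.1, 7.1]
width: 0.0359
```

>>> send_rows(motion=[{"offset":[0,0,0.1],"turn":0},{"offset":[0,0,0.1],"turn":0}])

```text
t: 7.3
eef_pos: [0.5256, 0.2132, 0.3082]
ee_rot: [-3.141, 0.001, -2.77]
force: [-1.2, -2.1, 7.1]
width: 0.0356
```

>>> send_rows(motion=[{"offset":[0,0,0.1],"turn":0},{"offset":[0,0,0.1],"turn":0}])

```text
t: 7.5
eef_pos: [0.5256, 0.2132, 0.3072]
ee_rot: [-3.141, 0.001, -2.77]
force: [-0.8, -0.6, 7.9]
width: 0.0359
```

>>> send_rows(motion=[{"offset":[0,0,0.1],"turn":0},{"offset":[0,0,0.1],"turn":0}])

```text
t: 7.7
eef_pos: [0.5257, 0.2132, 0.3062]
ee_rot: [-3.141, 0.001, -2.77]
force: [-0.3, -1.7, 8.0]
width: 0.0358
```

>>> send_rows(motion=[{"offset":[0,0,0.1],"turn":0},{"offset":[0,0,0.1],"turn":0}])

```text
t: 7.9
eef_pos: [0.5257, 0.2132, 0.3053]
ee_rot: [-3.141, 0.001, -2.769]
force: [-0.6, -0.3, 6.6]
width: 0.0358
```

>>> send_rows(motion=[{"offset":[0,0,0.1],"turn":0},{"offset":[0,0,0.1],"turn":0}])

```text
t: 8.1
eef_pos: [0.5257, 0.2132, 0.3043]
ee_rot: [-3.141, 0.001, -2.769]
force: [-0.3, -1.6, 8.5]
width: 0.0362
```

>>> send_rows(motion=[{"offset":[0,0,0.1],"turn":0},{"offset":[0,0,0.1],"turn":0}])

```text
t: 8.3
eef_pos: [0.5257, 0.2132, 0.3035]
ee_rot: [-3.141, 0.001, -2.769]
force: [-1.5, -0.7, 9.0]
width: 0.0358
```

>>> send_rows(motion=[{"offset":[0,0,0.1],"turn":0},{"offset":[0,0,0.1],"turn":0}])

```text
t: 8.5
eef_pos: [0.5257, 0.2132, 0.3026]
ee_rot: [-3.141, 0.001, -2.769]
force: [-1.0, -1.2, 9.8]
width: 0.0361
```

>>> send_rows(motion=[{"offset":[0,0,0.1],"turn":0},{"offset":[0,0,0.1],"turn":0}])

```text
t: 8.7
eef_pos: [0.5257, 0.2132, 0.3017]
ee_rot: [-3.141, 0.001, -2.769]
force: [-0.8, -1.4, 10.9]
width: 0.036
```

The force now rises about 1 N/mm, which is the cap spring compressing. I go on to about 13–14 N, just short of the bottom.

>>> send_rows(motion=[{"offset":[0,0,0.1],"turn":0},{"offset":[0,0,0.1],"turn":0}])

```text
t: 8.9
eef_pos: [0.5257, 0.2132, 0.3009]
ee_rot: [-3.141, 0.001, -2.769]
force: [-1.7, -1.2, 11.7]
width: 0.036
```

>>> send_rows(motion=[{"offset":[0,0,0.1],"turn":0},{"offset":[0,0,0.1],"turn":0},{"offset":[0,0,0.1],"turn":0}])

```text
t: 9.2
eef_pos: [0.5257, 0.2132, 0.3003]
ee_rot: [-3.141, 0.002, -2.769]
force: [-3.1, -1.5, 13.5]
width: 0.0358
```

```bash
python3 -c "
from h import *
todo(.5255,.213,.319)"
```

```text
t 9.2 pos [0.5257 0.2132 0.3003] rot [-3.1412e+00  1.7000e-03 -2.7691e+00] F [-3.11 -1.5  13.54] M [-0.592  1.228 -0.038] w 0.0358 q6 -1.93
cm tool: [ 0.02 -0.01 -1.87]
```

>>> send_rows(motion=[{"offset":[0.04,0,0.05],"turn":0},{"offset":[0.04,0,0.05],"turn":0},{"offset":[0.04,0,0.05],"turn":0}], hand=-1, squeeze=40)

```text
t: 9.5
eef_pos: [0.5256, 0.2132, 0.3003]
ee_rot: [-3.141, 0.003, -2.769]
force: [-3.3, -1.0, 17.2]
width: 0.0352
```

>>> send_rows(motion=[{"offset":[0,0,0],"turn":-3},{"offset":[0,0,0],"turn":-6},{"offset":[0,0,0],"turn":-9},{"offset":[0,0,0],"turn":-12},{"offset":[0,0,0],"turn":-15}])

```text
t: 10.0
eef_pos: [0.5259, 0.2135, 0.3003]
ee_rot: [-3.141, 0.004, -2.505]
force: [-1.1, -0.9, 14.3]
width: 0.0356
```

```bash
python3 -c "
from h import *
todo(.5255,.213,.319)"
```

```text
t 10.0 pos [0.5259 0.2135 0.3003] rot [-3.1407  0.0037 -2.505 ] F [-1.08 -0.87 14.26] M [-0.218  0.412 -0.04 ] w 0.0356 q6 -1.67
cm tool: [ 0.06 -0.02 -1.87]
```

Turning with no torsion and 14 N down, so I continue.

>>> send_rows(motion=[{"offset":[0,0,0],"turn":-4},{"offset":[0,0,0],"turn":-8},{"offset":[0,0,0],"turn":-12},{"offset":[0,0,0],"turn":-16},{"offset":[0,0,0],"turn":-20}])

```text
t: 10.5
eef_pos: [0.526, 0.2138, 0.3003]
ee_rot: [-3.139, 0.004, -2.155]
force: [-0.0, 0.5, 13.9]
width: 0.0353
```

>>> send_rows(motion=[{"offset":[0,0,0],"turn":-4},{"offset":[0,0,0],"turn":-8},{"offset":[0,0,0],"turn":-12},{"offset":[0,0,0],"turn":-16},{"offset":[0,0,0],"turn":-20}])

```text
t: 11.0
eef_pos: [0.5261, 0.2138, 0.3003]
ee_rot: [-3.138, 0.003, -1.806]
force: [-0.5, 0.2, 13.5]
width: 0.0352
```

```bash
python3 -c "
from h import *
todo(.5255,.213,.319)"
```

```text
t 11.0 pos [0.5261 0.2138 0.3003] rot [-3.1381e+00  3.1000e-03 -1.8061e+00] F [-0.54  0.23 13.51] M [ 0.276  0.395 -0.098] w 0.0352 q6 -0.97
cm tool: [ 0.09  0.03 -1.87]
```

>>> send_rows(motion=[{"offset":[0,0,0],"turn":-4},{"offset":[0,0,0],"turn":-8},{"offset":[0,0,0],"turn":-12},{"offset":[0,0,0],"turn":-15},{"offset":[0,0,0],"turn":-18},{"offset":[0,0,0],"turn":-18}])

```text
t: 11.6
eef_pos: [0.526, 0.2138, 0.3003]
ee_rot: [-3.137, 0.002, -1.493]
force: [0.2, 0.8, 14.6]
width: 0.0351
```

Run:
```python
from h import *
todo(.5255,.213,.319)
T=snap("top")["frame"];S=snap("side")["frame"]
cv2.imwrite("pics/turn.png",np.hstack([cv2.resize(T[200:300,180:280],(400,400)),cv2.resize(S[230:330,220:320],(400,400))]))
```

```text
t 11.6 pos [0.526  0.2138 0.3003] rot [-3.1374e+00  1.8000e-03 -1.4930e+00] F [ 0.16  0.82 14.64] M [0.244 0.405 0.014] w 0.0351 q6 -0.65
cm tool: [ 0.08  0.05 -1.87]
```

View pics/turn.png

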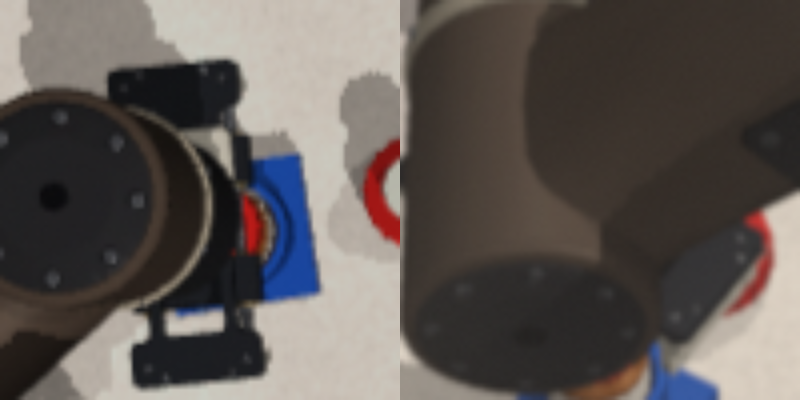

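The arm hides the cap. The torque about z stayed below 0.1 N m, where a slipping grip would show about 1 N m, so the cap turned with the hand, by 1.28 rad. Now a slow lift, watching for a downward pull.

>>> send_rows(motion=[{"offset":[0,0,-0.2],"turn":0},{"offset":[0,0,-0.4],"turn":0},{"offset":[0,0,-0.6],"turn":0},{"offset":[0,0,-0.8],"turn":0}])

```text
t: 12.1
eef_pos: [0.526, 0.2138, 0.3074]
ee_rot: [-3.138, 0.002, -1.495]
force: [2.5, 1.3, 4.6]
width: 0.0351
```

>>> send_rows(motion=[{"offset":[0,0,-0.3],"turn":0},{"offset":[0,0,-0.6],"turn":0},{"offset":[0,0,-0.9],"turn":0},{"offset":[0,0,-1.2],"turn":0}])

```text
t: 12.5
eef_pos: [0.5249, 0.2131, 0.3181]
ee_rot: [3.141, -0.0, -1.496]
force: [1.0, 0.2, 2.2]
width: 0.0352
```

>>> send_rows(motion=[{"offset":[0,0,-0.3],"turn":0},{"offset":[0,0,-0.6],"turn":0},{"offset":[0,0,-0.9],"turn":0},{"offset":[0,0,-1.2],"turn":0}])

```text
t: 12.9
eef_pos: [0.5247, 0.2129, 0.3299]
ee_rot: [3.14, -0.001, -1.496]
force: [0.6, 0.3, -0.4]
width: 0.0355
```

The cap is free, with its weight hanging on the hand. Lift it clear.

>>> send_rows(motion=[{"offset":[0,0,-1.5],"turn":0},{"offset":[0,0,-3],"turn":0},{"offset":[0,0,-4.5],"turn":0},{"offset":[0,0,-6],"turn":0},{"offset":[0,0,-7.5],"turn":0},{"offset":[0,0,-7.5],"turn":0},{"offset":[0,0,-7.5],"turn":0}])

```text
t: 13.6
eef_pos: [0.5248, 0.213, 0.4048]
ee_rot: [3.141, 0.0, -1.496]
force: [-0.2, -0.3, -1.3]
width: 0.0352
```

```bash
python3 -c "
from h import *
todo(.5462,-.210,.40)"
```

```text
t 13.6 pos [0.5248 0.213  0.4048] rot [ 3.1413e+00  2.0000e-04 -1.4959e+00] F [-0.19 -0.27 -1.27] M [-0.005  0.105 -0.004] w 0.0352 q6 -0.66
cm tool: [42.34  1.03  0.47]
```

>>> send_rows(motion=[{"offset":[3,0,0],"turn":0},{"offset":[7,0.1,0],"turn":0},{"offset":[11,0.2,0],"turn":0},{"offset":[15,0.3,0],"turn":0},{"offset":[19,0.4,0],"turn":0},{"offset":[23,0.5,0],"turn":0},{"offset":[27,0.6,0],"turn":0},{"offset":[31,0.7,0],"turn":0}])

```text
t: 14.4
eef_pos: [0.5408, -0.0981, 0.404]
ee_rot: [3.14, 0.0, -1.496]
force: [1.0, 0.4, -1.2]
width: 0.0355
```

>>> send_rows(motion=[{"offset":[4,0.1,0],"turn":0},{"offset":[7.5,0.2,0],"turn":0},{"offset":[10,0.3,0],"turn":0},{"offset":[11.3,0.3,0],"turn":0},{"offset":[11.3,0.3,0],"turn":0},{"offset":[11.3,0.3,0],"turn":0}])

```text
t: 15.0
eef_pos: [0.5467, -0.2091, 0.4044]
ee_rot: [3.14, 0.0, -1.496]
force: [0.5, -0.3, -0.6]
width: 0.0354
```

Run:
```python
from h import *
todo(.5462,-.210,.227)
T=snap("top")["frame"];S=snap("side")["frame"]
cv2.imwrite("pics/tray.png",np.hstack([cv2.resize(T[185:305,330:450],(400,400)),cv2.resize(S[120:270,300:450],(400,400))]))
```

```text
t 15.0 pos [ 0.5467 -0.2091  0.4044] rot [ 3.1405e+00  5.0000e-04 -1.4962e+00] F [ 0.51 -0.29 -0.58] M [ 0.042  0.101 -0.001] w 0.0354 q6 0.11
cm tool: [ 0.09  0.03 17.74]
```

View pics/tray.png

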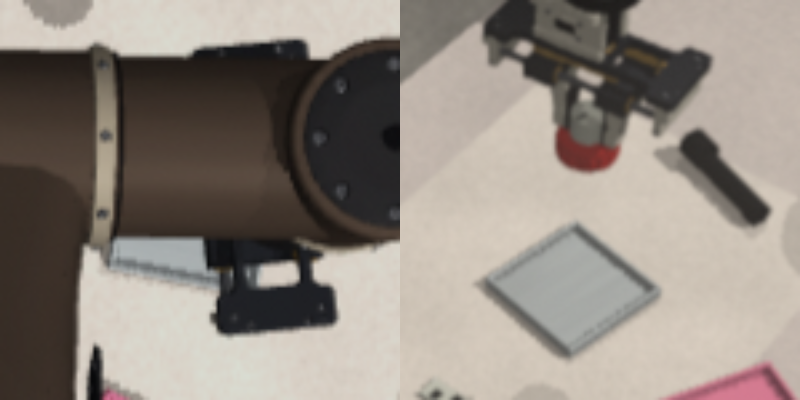

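The cap hangs upright in the hand (side view), above the grey tray. I expect touch-down at TCP z of about 0.207, so I descend quickly to 0.225 and then creep.

>>> send_rows(motion=[{"offset":[0.1,0,3],"turn":0},{"offset":[0.1,0,6],"turn":0},{"offset":[0.1,0,9],"turn":0},{"offset":[0.1,0,12],"turn":0},{"offset":[0.1,0,14.5],"turn":0},{"offset":[0.1,0,16.5],"turn":0},{"offset":[0.1,0,17.8],"turn":0},{"offset":[0.1,0,17.8],"turn":0}])

```text
t: 15.9
eef_pos: [0.5464, -0.2096, 0.2256]
ee_rot: [3.139, 0.001, -1.495]
force: [0.1, 0.2, -0.4]
width: 0.0353
```

>>> send_rows(motion=[{"offset":[0,0,0.3],"turn":0},{"offset":[0,0,0.6],"turn":0},{"offset":[0,0,0.9],"turn":0},{"offset":[0,0,1.2],"turn":0},{"offset":[0,0,1.2],"turn":0}])

```text
t: 16.4
eef_pos: [0.5467, -0.2105, 0.215]
ee_rot: [3.141, 0.0, -1.496]
force: [-0.3, -0.5, 0.1]
width: 0.0352
```

>>> send_rows(motion=[{"offset":[0,0,0.1],"turn":0},{"offset":[0,0,0.2],"turn":0},{"offset":[0,0,0.2],"turn":0}])

```text
t: 16.7
eef_pos: [0.5468, -0.2105, 0.2131]
ee_rot: [3.142, 0.0, -1.496]
force: [0.4, -0.7, -1.0]
width: 0.0352
```

>>> send_rows(motion=[{"offset":[0,0,0.1],"turn":0},{"offset":[0,0,0.2],"turn":0},{"offset":[0,0,0.2],"turn":0}])

```text
t: 17.0
eef_pos: [0.5468, -0.2104, 0.211]
ee_rot: [3.141, 0.0, -1.496]
force: [0.3, -0.0, -1.7]
width: 0.035
```

>>> send_rows(motion=[{"offset":[0,0,0.1],"turn":0},{"offset":[0,0,0.2],"turn":0},{"offset":[0,0,0.2],"turn":0}])

```text
t: 17.3
eef_pos: [0.5468, -0.2104, 0.209]
ee_rot: [3.141, 0.0, -1.496]
force: [0.0, 0.2, -0.5]
width: 0.0354
```

>>> send_rows(motion=[{"offset":[0,0,0.1],"turn":0},{"offset":[0,0,0.1],"turn":0}])

```text
t: 17.5
eef_pos: [0.5468, -0.2104, 0.208]
ee_rot: [3.141, 0.0, -1.496]
force: [-0.4, 0.6, -1.0]
width: 0.0352
```

>>> send_rows(motion=[{"offset":[0,0,0.1],"turn":0},{"offset":[0,0,0.1],"turn":0}])

```text
t: 17.7
eef_pos: [0.5469, -0.2105, 0.2074]
ee_rot: [-3.141, -0.0, -1.496]
force: [-1.0, 0.7, 2.0]
width: 0.0354
```

>>> send_rows(motion=[{"offset":[0,0,0.05],"turn":0},{"offset":[0,0,0.05],"turn":0}])

```text
t: 17.9
eef_pos: [0.5469, -0.2104, 0.2074]
ee_rot: [-3.141, -0.0, -1.495]
force: [-3.0, 1.2, 6.7]
width: 0.0355
```

Touch-down came at 0.2074, as predicted. I ease off and release, opening gradually.

>>> send_rows(motion=[{"offset":[0,0,-0.05],"turn":0},{"offset":[0,0,-0.05],"turn":0}], squeeze=5)

```text
t: 18.1
eef_pos: [0.5469, -0.2104, 0.2074]
ee_rot: [-3.141, -0.0, -1.496]
force: [-1.4, 0.1, 4.9]
width: 0.036
```

>>> send_rows(motion=[{"offset":[0,0,0],"turn":0},{"offset":[0,0,0],"turn":0},{"offset":[0,0,0],"turn":0},{"offset":[0,0,0],"turn":0},{"offset":[0,0,0],"turn":0},{"offset":[0,0,0],"turn":0}], hand=0.6)

```text
t: 18.7
eef_pos: [0.5463, -0.2104, 0.2066]
ee_rot: [3.14, 0.0, -1.496]
force: [-0.6, -0.2, 0.8]
width: 0.0693
```

>>> send_rows(motion=[{"offset":[0,0,-0.5],"turn":0},{"offset":[0,0,-1.5],"turn":0},{"offset":[0,0,-3],"turn":0},{"offset":[0,0,-6],"turn":0},{"offset":[0,0,-10],"turn":0},{"offset":[0,0,-14],"turn":0},{"offset":[0,0,-18],"turn":0},{"offset":[0,0,-20],"turn":0}])

```text
t: 19.5
eef_pos: [0.5469, -0.2107, 0.4124]
ee_rot: [-3.136, -0.002, -1.495]
force: [0.6, 1.1, -0.0]
width: 0.0703
```

>>> send_rows(motion=[{"offset":[3,0,0],"turn":0},{"offset":[7,0,0],"turn":0},{"offset":[11,0,0],"turn":0},{"offset":[15,0,0],"turn":0},{"offset":[19,0,0],"turn":0},{"offset":[23,0,0],"turn":0},{"offset":[25,0,0],"turn":0},{"offset":[25,0,0],"turn":0}])

```text
t: 20.3
eef_pos: [0.5649, -0.4624, 0.4068]
ee_rot: [3.141, 0.0, -1.499]
force: [-0.6, 0.2, -0.6]
width: 0.0699
```

Run:
```python
from h import *
todo(0,0,0)
T=snap("top");S=snap("side")
cv2.imwrite("pics/end.png",np.hstack([cv2.resize(T["frame"][130:310,120:500],(800,380))[:,:],]) )
cv2.imwrite("pics/end2.png",cv2.resize(S["frame"][150:450,150:470],(640,600)))
for g,w in((T,(350,425,205,285)),(S,(320,410,180,260))):
    uu,vv=np.meshgrid(np.arange(w[0],w[1]),np.arange(w[2],w[3])); uv=np.c_[uu.ravel(),vv.ravel()]; P=depthpts(g,uv); z=P[:,2]
    for lo,hi in((.048,.062),(.024,.034)):
        m=(z>lo)&(z<hi)
        if m.sum()>3: print(m.sum(),((P[m].max(0)+P[m].min(0))/2).round(4),np.median(z[m]).round(4),np.ptp(P[m],0).round(3), z[m].std().round(4))
```

```text
t 20.3 pos [ 0.5649 -0.4624  0.4068] rot [ 3.1406e+00  1.0000e-04 -1.4987e+00] F [-0.63  0.22 -0.57] M [ 0.087  0.109 -0.025] w 0.0699 q6 0.49
cm tool: [-50.19  52.97  40.74]
123 [ 0.5421 -0.21    0.0548] 0.055 [0.033 0.032 0.013] 0.003
191 [ 0.542  -0.2097  0.029 ] 0.0285 [0.059 0.056 0.01 ] 0.0026
125 [ 0.5476 -0.2082  0.0549] 0.0561 [0.037 0.037 0.014] 0.0031
153 [ 0.5474 -0.2101  0.029 ] 0.0297 [0.058 0.062 0.01 ] 0.0024
```

View pics/end2.png

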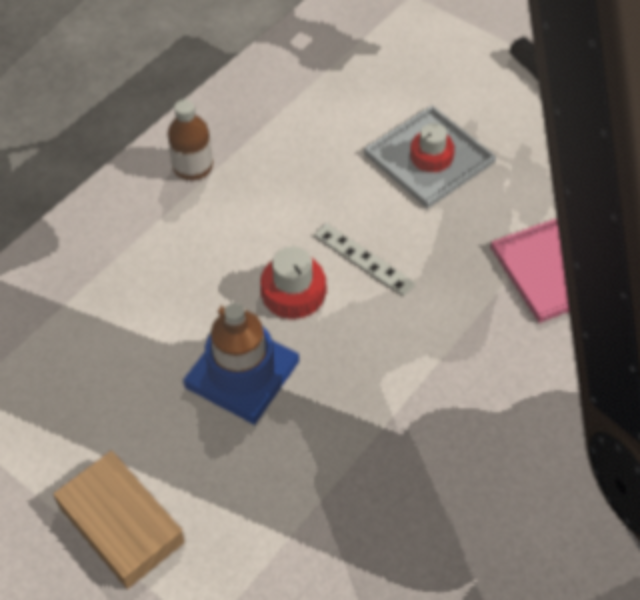

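View pics/end.png

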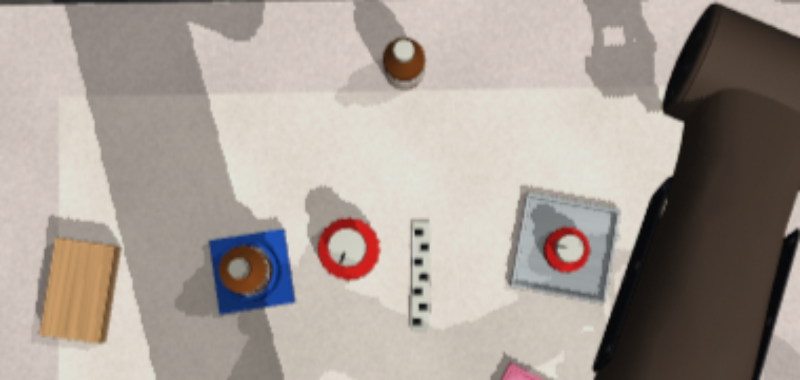

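The cap stands upright in the middle of the grey tray: top crop (567,248), side crop (432,150). The vial is open, the bystanders in view look unmoved, and the arm is clear. I hand in.

```bash
python3 -c "
from station import *
print(job_done())"
```

```text
the job is handed in; nothing more can be done
None
```

I opened the vial and set the cap upright near the centre of the steel tray. The job was handed in at about 20 s of the 64 s allowed, and no verdict was reported.

**Opening:** I gripped the white knob with the fingertips on the shoulder and pressed through the vial's spring to about 14 N on the cap, with a 17 N peak against the 35 N limit. I then turned it 1.28 rad anticlockwise with almost no torque at the wrist and lifted it free.

**Placing:** The cap touched down softly, with the TCP at 0.2074 m against a predicted 0.207 m. The force peaked at about 7 N before I released it.

**Last checks:**
- **Cap position:** both views show the cap upright. It is within 5 mm of the tray centre I measured at (0.546, -0.210). The shoulder is at 29 mm and the knob top at 55 mm, as they should be on the tray floor.
- **View disagreement:** the two cameras differ by about 5 mm in x, roughly their calibration error and well inside the ±45 mm allowed.
- **Bystanders:** the reagent bottle, block and scale bar look unmoved. In the last pictures the torch was hidden by the arm from above and only partly visible from the side, but the gripper stayed well above it throughout.
- **Turn of the cap:** I could not see the cap turn because the arm hid it. I judged it from the low wrist torque and from the cap lifting off freely.

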